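# Put the pile of sharpening stones away in their beds

### The arm

A 6-joint arm with a two-finger parallel gripper is mounted at the origin on the work surface. World frame = base frame: x ahead of the robot, y to its left, z up, the work surface at z = 0. Lengths are in m, angles in rad, forces in N, time in s.
With the tool pointing down it reaches from about 0.25 to 0.725 m from the base axis. Payload 9.7 kg.
Tool frame: the origin (TCP) lies at the very end of the fingers, on their centre line; the grasp point (between the pads) lies 19 mm behind it; z points along the fingers, y is the line along which they close (so a half turn about z gives the same grasp; the last joint's range is limited). The gripper opens to 85 mm and grips with 20 to 120 N. Pads are 22 mm wide; open, the fingers measure 114 mm over their backs; the gripper's body (76 mm by 85 mm) begins 54 mm behind the grasp point. The pads swing forward as they close: fully open they stand 13 mm farther back than shut.
Start: joints at [1.115, 0.087, 0.176, 1.66, 0, 1.571], TCP at [0.242, 0.494, 0.231] pointing down, gripper open.
Joint ranges: [-3.13, 3.13], [-0.85, 1.81], [-1.15, 1.24], [-2.2, 2.28], [-1.44, 1.52], [-3.14, 3.14]. Speed limits (rad/s): [2.22, 2.22, 2.57, 3.14, 3.14, 3.14].

### API

Orientations are given as a rotation vector (axis times angle).
In Python, from workcell import state, imaging, ticket, models gives the robot as it stands. The module is installed in compiled form; this text tells all that it offers.
- The arm moves only by the tool drive_tool, never from a script. Its argument "series" is a list of rows, each a list of 6 numbers: the shift along the tool's x, y, z in mm, then the turn, a rotation vector about the tool's x, y, z in rad. In form: [[x, y, z, wx, wy, wz], ...]. A call has 1 to 12 rows; each row is the pose to reach, as a shift and turn from the pose commanded when the call began, along the tool's axes at that moment; what a row does not reach only later rows make up. A row lasts 1/12 s, in which the tool goes at most 41.7 mm and 7.16 degrees, less where a joint would pass 70% of its speed; a pose out of reach is approached as far as the arm can. A call with a gripper value outside its range is refused whole. "hand" is the closure, from 0 (fully open) to 1 (shut), set as the call begins (left out, the last holds). The fingers move at their own pace and stop on an object; "squeeze" is the grip in N (left out, the last holds). Time passes only in rows, so rows that repeat a pose let the fingers close. It gives the time, the measured TCP pose, the force, the opening and the grip force at its end, in the units of the state.
- state(): the state, without advancing time (a new reading comes with each control period).
- imaging.snapshot(name): name is "side" or "top"; returns a dict with "color" (420x560x3 uint8, red, green, blue), "vfov" (degrees; the focal length in pixels is half the picture's height over the tangent of half this angle, whatever the lens; pixels are square), "cx", "cy" (the principal point, pixels), "k1" (the pictures are not rectified: a ray, as slopes to the right and down, at radius r is drawn at 1 + k1 r^2 times it, then the intrinsics apply), "R" (3x3) and "t" (3): a world point X has camera coordinates R X + t. Camera axes: x right, y down, z forward; pixel columns grow to the right and rows downward; lengths in m; the calibration is good to about 2 mm. A picture is of the moment at which its call begins. There is no depth.
- ticket.close_job(): hands the job in; it is judged then, once.
Trained networks look in the newest picture that a camera, given by its name, has taken for a name from the list of things; names that differ only in an ending like _2 or _b are one class to them, and where a whole thing is asked for, a point or a joint stands for the part that bears it (a point fixed in the world has none). Each returns a list of dicts, best first, with "p" (0 to 1); they miss things now and then, are a little off and sometimes report something else, mostly with a low value. They report only what shows in the picture. A call takes as long as a camera call. They do not tell look-alikes from the thing itself.
- models.look_for(camera, thing): "centre" ([column, row] in pixels, amid what is visible of it).
- models.regions_of(camera, thing): "region" (420x560 bool, what is visible of it) and "centre" ([column, row] in pixels, amid what is visible of it).
- models.spot_point(camera, thing): "centre" ([column, row] in pixels: a listed point, or the origin of a listed thing).
The state is a dict: "t": time; "q": joint angles; "dq": joint speeds; "effort": joint torques, N m; "ee_pos": TCP position; "eef_rot": TCP orientation; "contact_force": force on the tool from outside, world axes, zero at the start; "moment": the same for the moment, N m; "grip_width": finger opening in m; "gripper_force": force on a finger pad.
Only numpy, scipy, OpenCV 4.12 (cv2) and the standard library are available. Lean on these libraries where they do the work, as an engineer would, in place of code of your own. Each camera call takes 0.05 s, during which the arm holds its last target. There are 200 camera calls.

### The job

The sharpening stones have been left in a pile on the carving bench. Take the pile apart and put each stone away flat in the wooden bed whose recess fits it. The stones chip, so lower each one right down onto the floor of its recess before you let go, never drop one, and leave the palm gouge and the honing guide lying where they are.

Things in the scene. Friction and masses are not known exactly. Their poses are not given: they have to be found in the camera images.
- bench_stone: The biggest sharpening stone, a grey slab 200 x 62 mm, 27 mm thick, about 0.66 kg. It is the bottom of the pile and lies flat on the bench. Origin: centre of its underside; x along its length, y across its width, z up. Its bed is bench_bed.
- medium_stone: Tan slab 150 x 52 mm, 22 mm thick, about 0.34 kg, lying flat on the bench stone, roughly along it. Origin: centre of its underside; x along its length, y across, z up. Its bed is medium_bed.
- round_stone: Round grey-topped stone like a thick puck, 54 mm in diameter, 24 mm thick, about 0.12 kg, lying flat on one end of the medium stone (either end). Origin: centre of its underside, z up. Its bed is round_bed.
- dressing_stone: Small chalk-coloured dressing stone (a little block used to dress the others), 50 x 24 mm, 22 mm thick, about 0.055 kg, lying flat on the other end of the medium stone. Origin: centre of its underside; x along its length, y across, z up. Its bed is dressing_bed.
- bench_bed: Pale hardwood block fixed to the bench, 228 x 90 mm, 13 mm high, with one dark-floored 210 x 72 mm rectangular recess sunk 6 mm into its top; the recess floor is 7 mm above the bench. It is the bed of the bench stone, about 5 mm free all round. Origin: centre of the block's underside, on the bench; x runs along the long side of the recess, y across it, z up. Fixed; may lie in any of five places along the bench.
- medium_bed: Pale hardwood block fixed to the bench, 178 x 80 mm, 13 mm high, with one dark-floored 160 x 62 mm rectangular recess sunk 6 mm into its top; the recess floor is 7 mm above the bench. It is the bed of the medium stone, about 5 mm free all round. Origin: centre of the block's underside, on the bench; x runs along the long side of the recess, y across it, z up. Fixed; may lie in any of five places along the bench.
- round_bed: Pale hardwood block fixed to the bench, 84 x 84 mm, 13 mm high, with one dark-floored round, 64 mm wide, recess sunk 6 mm into its top; the recess floor is 7 mm above the bench. It is the bed of the round stone, about 5 mm free all round. Origin: centre of the block's underside, on the bench; z up. Fixed; may lie in any of five places along the bench.
- dressing_bed: Pale hardwood block fixed to the bench, 76 x 50 mm, 13 mm high, with one dark-floored 60 x 34 mm rectangular recess sunk 6 mm into its top; the recess floor is 7 mm above the bench. It is the bed of the dressing stone, about 5 mm free all round. Origin: centre of the block's underside, on the bench; x runs along the long side of the recess, y across it, z up. Fixed; may lie in any of five places along the bench.
- palm_gouge: Bystander to be left alone: short carving gouge with a wooden mushroom handle and a steel blade, 130 mm long, 33 mm wide, 29 mm high, loose on the bench about 85 mm beyond the centre of the dressing bed, on its far side from the robot, lying crosswise. Origin: under its middle, on the bench; blade towards its +y.
- honing_guide: Bystander to be left alone: small aluminium honing guide (a clamp on a roller) with a brass knob, about 44 x 75 mm, 32 mm high, loose on the bench about 90 mm beyond the round bed, on its far side from the robot. Origin: under its middle, on the bench.
Not all that is in view belongs to the job. What is shaped like the dressing_stone but turquoise is not meant.

How it is judged:
By the outcome, as a careful person would: the job done as asked, in the order asked, and still so for the second after the job is handed in, with the robot touching nothing.
It also fails if it takes over 115 s, if anything falls off the work surface, if the arm or the gripper's body presses on something with over 40 N, if the wrist force passes 120 N, or if a joint passes its speed limit or range.

## Working session

There is one attempt and no reset: what is moved stays moved. The work goes in short steps, Python scripts to look and compute and a tool call to move; the robot and the scene stay as the last step left them, time stands still between calls to the robot, and variables do not carry over. Pictures are saved under pics/ and viewed, at most 14 in all, crops included, and the job is handed in when it is done.

Besides the shell and the picture viewer there is one more tool, called after ">>>" by a JSON object that holds its "op" and its "data", one argument or row to a line. drive_tool: Moves the arm, as the interface text tells. Its arguments: {"type":"object","properties":{"series":{"type":"array","items":{"type":"array","items":{"type":"number"}}},"hand":{"type":"number"},"squeeze":{"type":"number"}},"required":["series"]}

```bash
mkdir -p pics; cat > h.py <<'E'
import numpy as np, cv2
from workcell import state, imaging, ticket, models
def snap(n,f=None):
    s=imaging.snapshot(n)
    if f: cv2.imwrite('pics/'+f,s['color'][:,:,::-1])
    return s
def ray(s,px):
    f=210/np.tan(np.radians(s['vfov'])/2)
    d=np.array([(px[0]-s['cx'])/f,(px[1]-s['cy'])/f]); u=d.copy()
    for _ in range(20): u=d/(1+s['k1']*(u@u))
    R=np.array(s['R']);t=np.array(s['t'])
    return -R.T@t, R.T@np.array([u[0],u[1],1])
def at(s,px,z):
    c,d=ray(s,px); return c+d*(z-c[2])/d[2]
def proj(s,X):
    f=210/np.tan(np.radians(s['vfov'])/2)
    p=np.array(s['R'])@np.array(X)+np.array(s['t']); u=p[:2]/p[2]; u=u*(1+s['k1']*(u@u))
    return u*f+[s['cx'],s['cy']]
E
python3 - <<'E'
from h import *
for c in ['top','side']:
    s=snap(c,c+'0.png'); print(c,np.round(ray(s,[280,210])[0],3))
    for n,z in dict(bench_stone=.027,medium_stone=.049,round_stone=.073,dressing_stone=.071,bench_bed=.013,medium_bed=.013,round_bed=.013,dressing_bed=.013,palm_gouge=.015,honing_guide=.015).items():
        for r in models.regions_of(c,n)[:3]:
            m=r['region'].astype(np.uint8); q=cv2.minAreaRect(cv2.findNonZero(m))
            print(n,round(r['p'],2),np.round(r['centre']),m.sum(),np.round(at(s,r['centre'],z)[:2],3),np.round(q[1]),round(q[2]))
print(state())
E
```

```text
top [0.24  0.034 1.599]
bench_stone 0.71 [167. 226.] 527 [0.466 0.365] [22. 67.] 1
medium_stone 0.56 [161. 225.] 544 [0.467 0.379] [20. 53.] 12
round_stone 0.69 [156. 204.] 278 [0.526 0.391] [18. 17.] 90
dressing_stone 0.65 [191. 252.] 153 [0.385 0.286] [18.  8.] 63
dressing_stone 0.61 [123. 222.] 157 [0.473 0.485] [10. 16.] 90
dressing_stone 0.53 [148. 233.] 147 [0.44 0.41] [16.  9.] 90
bench_bed 0.78 [356. 193.] 2240 [ 0.564 -0.201] [31. 74.] 3
medium_bed 0.87 [220. 193.] 1537 [0.569 0.21 ] [59. 27.] 87
round_bed 0.57 [419. 208.] 786 [ 0.516 -0.387] [28. 28.] 90
dressing_bed 0.78 [287. 190.] 396 [0.574 0.008] [16. 25.] 6
palm_gouge 0.57 [302. 164.] 231 [ 0.655 -0.039] [42. 10.] 5
honing_guide 0.74 [420. 173.] 194 [ 0.622 -0.397] [12. 21.] 90
side [0.407 0.942 0.714]
bench_stone 0.84 [256. 332.] 1148 [0.514 0.438] [90. 29.] 5
medium_stone 0.92 [276. 324.] 977 [0.471 0.43 ] [70. 25.] 11
round_stone 0.98 [257. 309.] 510 [0.513 0.411] [25. 24.] 90
dressing_stone 0.85 [318. 293.] 294 [0.385 0.353] [14. 23.] 72
dressing_stone 0.74 [291. 312.] 322 [0.439 0.413] [24. 14.] 8
dressing_stone 
[... 332 characters left out ...]
404] [10. 12.] 22
{'t': 1.1, 'q': array([1.11500192e+00, 8.68751533e-02, 1.75925005e-01, 1.65979627e+00,
       6.49293821e-06, 1.57080260e+00]), 'dq': array([-7.09221621e-05,  1.16697358e-03, -7.10773068e-04, -9.35947874e-06,
       -2.47357340e-03, -8.56889245e-04]), 'effort': array([ 1.95732369e-03, -5.20112944e+01,  4.64862049e+01,  1.91276864e-03,
        2.44404127e-04,  1.37903982e-05]), 'ee_pos': array([0.24209751, 0.49385732, 0.23131068]), 'eef_rot': array([7.09787252e-01, 3.06035543e+00, 7.86777682e-05]), 'contact_force': array([-0.40633838,  0.09049   ,  0.08736514]), 'moment': array([-0.01162057, -0.04778241,  0.01600617]), 'gripper_force': 0.0, 'grip_width': 0.08535758716083226}
```

```bash
python3 - <<'E'
import cv2
for n,(x0,x1,y0,y1),k in [('top0',(90,450,140,290),2.2),('side0',(180,360,140,390),2.4)]:
    i=cv2.imread(f'pics/{n}.png'); cv2.imwrite(f'pics/{n}c.png',cv2.resize(i[y0:y1,x0:x1],None,fx=k,fy=k,interpolation=cv2.INTER_CUBIC))
E
```

```text
(no output)
```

View pics/top0c.png

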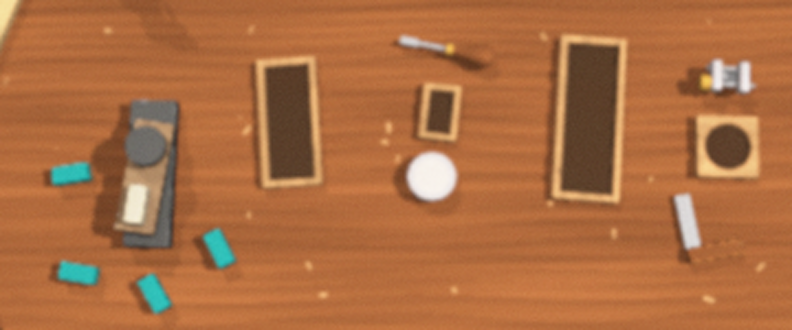

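View pics/side0c.png

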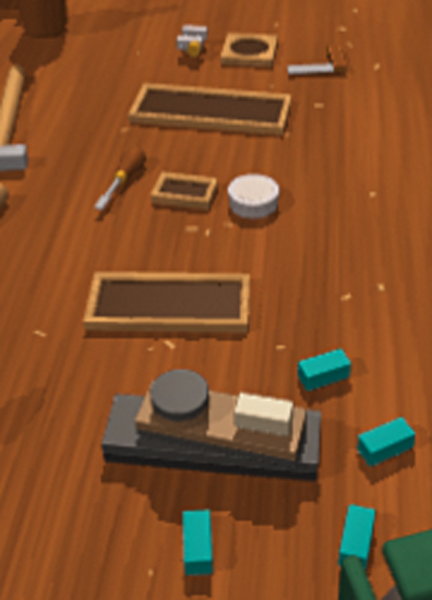

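```bash
cat > fit.py <<'E'
from h import *
from scipy.optimize import minimize
SZ=dict(bench_stone=(.2,.062,.027),medium_stone=(.15,.052,.022),round_stone=(.054,0,.024),dressing_stone=(.05,.024,.022),
 bench_bed=(.228,.09,.013),medium_bed=(.178,.08,.013),round_bed=(.084,.084,.013),dressing_bed=(.076,.05,.013))
def hull(s,n,p,z0):
    l,w,h=SZ[n]; x,y,a=p
    if w==0:
        t=np.linspace(0,2*np.pi,40); b=np.c_[np.cos(t),np.sin(t)]*l/2
    else: b=np.array([[1,1],[1,-1],[-1,-1],[-1,1]])*[l/2,w/2]
    c,q=np.cos(a),np.sin(a); b=b@np.array([[c,q],[-q,c]])+[x,y]
    P=np.array([proj(s,[*v,z]) for v in b for z in (z0,z0+h)])
    return cv2.convexHull(P.astype(np.float32))[:,0]
U=4
def render(P,box):
    x0,y0,x1,y1=box; m=np.zeros(((y1-y0)*U,(x1-x0)*U),np.float32)
    cv2.fillConvexPoly(m,np.round(((P+.5-[x0,y0])*U-.5)*256).astype(np.int32),1,shift=8)
    return m
def fit(views,n,p0,z0,above=[]):
    """views: list of (snap, mask); above: list of (name,pose,z0)"""
    R=[]
    for s,m in views:
        ys,xs=np.nonzero(m); b=(xs.min()-25,ys.min()-25,xs.max()+26,ys.max()+26)
        hid=[render(hull(s,k,p,z),b) for k,p,z in above]
        R.append((s,b,m[b[1]:b[3],b[0]:b[2]].astype(np.float32),hid))
    def cost(p):
        e=0
        for s,b,m,hid in R:
            r=render(hull(s,n,p,z0),b)
            for k in hid: r=r*(1-k)
            r=cv2.resize(r,None,fx=1/U,fy=1/U,interpolation=cv2.INTER_AREA)
            e+=((cv2.GaussianBlur(r,(0,0),.7)-cv2.GaussianBlur(m,(0,0),.7))**2).sum()/m.sum()
        return e
    best=None
    for a0 in np.atleast_1d(p0[2]):
        x=np.array([p0[0],p0[1],a0])
        for k in (1,.4):
            sim=np.vstack([x]+[x+d for d in np.diag([.012*k,.012*k,.15*k])])
            r=minimize(cost,x,method='Nelder-Mead',options=dict(initial_simplex=sim,xatol=1e-4,fatol=1e-5)); x=r.x
        if best is None or r.fun<best[1]: best=(r.x,r.fun)
    return best
def mask(s,c,n,near,z,tol=.06):
    for r in models.regions_of(c,n):
        if np.linalg.norm(at(s,r['centre'],z)[:2]-near)<tol: return r['region']
E
cat > m1.py <<'E'
from fit import *
S={c:snap(c) for c in ('top','side')}
G=dict(round_stone=(.52,.395,.049,0),dressing_stone=(.44,.405,.049,0),medium_stone=(.47,.4,.027,0),bench_stone=(.47,.39,0,0),
 bench_bed=(.565,-.197,0,0),medium_bed=(.567,.213,0,0),round_bed=(.52,-.385,0,0),dressing_bed=(.574,.008,0,0))
ab=[];out={}
for n,(x,y,z,a) in G.items():
    M={c:mask(S[c],c,n,[x,y],z+SZ[n][2],.06 if n!='dressing_stone' else .03) for c in S}
    A=ab if 'stone' in n else []
    res=[]
    for cs in (['top'],['side'],['top','side']):
        v=[(S[c],M[c]) for c in cs if M[c] is not None]
        if v:
            p,f=fit(v,n,(x,y,[-.25,0,.25] if n!='round_stone' else 0),z,A); res.append((cs,np.round(p,4),round(f,3)))
    print(n,*res,sep='\n   ')
    if 'stone' in n: ab.append((n,p,z))
E
python3 m1.py
```

```text
round_stone
   (['top'], array([0.5216, 0.3923, 0.091 ]), np.float64(0.025))
   (['side'], array([0.5218, 0.3926, 0.0718]), np.float64(0.046))
   (['top', 'side'], array([ 0.5217,  0.3925, -0.0651]), np.float64(0.072))
dressing_stone
   (['top'], array([ 0.444 ,  0.4025, -0.122 ]), np.float64(0.024))
   (['side'], array([ 0.4439,  0.4034, -0.1228]), np.float64(0.042))
   (['top', 'side'], array([ 0.4443,  0.403 , -0.1334]), np.float64(0.067))
medium_stone
   (['top'], array([ 0.484 ,  0.3974, -0.1595]), np.float64(0.052))
   (['side'], array([ 0.4833,  0.3973, -0.1649]), np.float64(0.027))
   (['top', 'side'], array([ 0.4833,  0.3974, -0.1628]), np.float64(0.079))
bench_stone
   (['top'], array([ 0.4916,  0.3953, -0.0306]), np.float64(0.058))
   (['top', 'side'], array([ 0.4916,  0.3953, -0.0306]), np.float64(0.058))
bench_bed
   (['top'], array([ 0.5647, -0.2031, -0.0856]), np.float64(0.006))
   (['side'], array([ 0.5659, -0.2046, -0.0854]), np.float64(0.006))
   (['top', 'side'], array([ 0.5652, -0.2036, -0.0856]), np.float64(0.013))
medium_bed
   (['top'], array([0.5636, 0.207 , 0.0532]), np.float64(0.024))
   (['side'], array([0.5626, 0.2094, 0.0762]), np.float64(0.007))
   (['top', 'side'], array([0.5631, 0.2076, 0.0613]), np.float64(0.038))
round_bed
   (['top'], array([ 0.5224, -0.392 , -0.0618]), np.float64(0.013))
   (['side'], array([ 0.5233, -0.39  , -0.0469]), np.float64(0.037))
   (['top', 'side'], array([ 0.5229, -0.3911, -0.0592]), np.float64(0.051))
dressing_bed
   (['top'], array([ 5.75e-01, -3.00e-04, -8.20e-02]), np.float64(0.018))
   (['side'], array([ 5.752e-01, -2.000e-04, -1.141e-01]), np.float64(0.04))
   (['top', 'side'], array([ 5.748e-01, -4.000e-04, -8.590e-02]), np.float64(0.059))
```

```bash
cat > plan.py <<'E'
import sys
from h import *
from scipy.spatial.transform import Rotation as Ro
def plan(*targets):
    """targets (x,y,z,closing-angle rad): rows from the present pose"""
    s=state(); R=Ro.from_rotvec(s['eef_rot']); p=s['ee_pos']
    for x,y,z,a in targets:
        yv=np.array([np.cos(a),np.sin(a),0]); zv=np.array([0,0,-1.]); xv=np.cross(yv,zv)
        T=Ro.from_matrix(np.c_[xv,yv,zv]); w=(R.inv()*T).as_rotvec()
        d=R.inv().apply(np.array([x,y,z])-p)*1000
        print(np.round(d,1).tolist(),np.round(w,4).tolist(),'rows',round(max(np.linalg.norm(d)/41.7,np.linalg.norm(w)/.125),1))
    a=np.arctan2(*R.as_matrix()[:2,1][::-1])
    print('t',round(s['t'],2),'p',np.round(p,4),'yaw',round(a,3),'q6',round(s['q'][5],2),'grip',round(s['grip_width'],4),round(s['gripper_force'],1),np.round(s['contact_force'],1))
if __name__=='__main__': plan(*eval('['+sys.argv[1]+']'))
E
python3 plan.py "(.5217,.3925,.13,1.57),(.5217,.3925,.056,1.57)"
```

```text
[-295.7, 32.1, 101.3] [-0.0, -0.0, -0.455] rows 7.5
[-295.7, 32.1, 175.3] [-0.0, -0.0, -0.455] rows 8.3
t 2.0 p [0.2421 0.4938 0.2313] yaw 1.115 q6 1.57 grip 0.0854 0.0 [ 1.   0.1 -0.2]
```

Candidates for the dressing stone, by pixel in the top picture: the chalk block at (151,233) on the pile, and turquoise ones at (122,219), (125,264), (160,273), (189,253). I choose the chalk one, as seen in the crop. The lone grey whetstone-like strip at (402,240) is not in the pile. First, hover over the round stone.

>>> {"op": "drive_tool", "data": {
  "series": [
    [-295.7,32.1,101.3,0,0,-0.455],
    [-295.7,32.1,101.3,0,0,-0.455],
    [-295.7,32.1,101.3,0,0,-0.455],
    [-295.7,32.1,101.3,0,0,-0.455],
    [-295.7,32.1,101.3,0,0,-0.455],
    [-295.7,32.1,101.3,0,0,-0.455],
    [-295.7,32.1,101.3,0,0,-0.455],
    [-295.7,32.1,101.3,0,0,-0.455],
    [-295.7,32.1,101.3,0,0,-0.455],
    [-295.7,32.1,101.3,0,0,-0.455]
  ],
  "hand": 0,
  "squeeze": 40
}}

```text
t: 2.83
ee_pos: [0.5226, 0.3913, 0.1285]
eef_rot: [-0.005, -3.14, 0.002]
contact_force: [-0.9, 0.2, 0.1]
grip_width: 0.0854
gripper_force: 0.0
```

```bash
python3 plan.py "(.5217,.3925,.056,1.57),"; python3 -c "
from h import *
for c,n in (('side','sideA'),): 
    s=snap(c); i=s['color'][200:380,180:360,::-1]; cv2.imwrite('pics/'+n+'.png',cv2.resize(i,None,fx=3,fy=3,interpolation=2))"
```

```text
[0.7, 1.3, 72.5] [-0.0013, -0.0019, -0.0025] rows 1.7
t 2.83 p [0.5226 0.3913 0.1285] yaw 1.568 q6 0.65 grip 0.0854 0.0 [-0.9  0.2  0.1]
```

View pics/sideA.png

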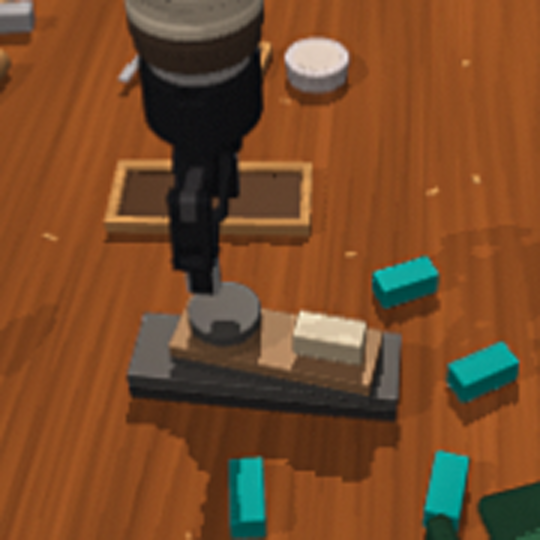

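The gripper stands above the round stone at crop (225,310), straddling it; the pile is undisturbed.

>>> {"op": "drive_tool", "data": {
  "series": [
    [0,0,30,0,0,0],
    [0,0,55,0,0,0],
    [0,0,70,0,0,0],
    [0,0,74,0,0,0],
    [0,0,74,0,0,0]
  ]
}}

```text
t: 3.3
ee_pos: [0.5204, 0.393, 0.0557]
eef_rot: [0.001, -3.141, 0.001]
contact_force: [-0.3, -0.2, -0.1]
grip_width: 0.0857
gripper_force: 0.0
```

>>> {"op": "drive_tool", "data": {
  "series": [
    [0,0,0,0,0,0],
    [0,0,0,0,0,0],
    [0,0,0,0,0,0],
    [0,0,0,0,0,0],
    [0,0,0,0,0,0],
    [0,0,0,0,0,0],
    [0,0,0,0,0,0],
    [0,0,0,0,0,0]
  ],
  "hand": 1,
  "squeeze": 40
}}

```text
t: 3.97
ee_pos: [0.5223, 0.3932, 0.0582]
eef_rot: [0.001, 3.139, 0.003]
contact_force: [-0.6, 0.4, 6.1]
grip_width: 0.0524
gripper_force: 41.3
```

>>> {"op": "drive_tool", "data": {
  "series": [
    [0,0,-5,0,0,0],
    [0,0,-20,0,0,0],
    [0,0,-50,0,0,0],
    [0,0,-90,0,0,0],
    [0,0,-90,0,0,0],
    [0,0,-90,0,0,0]
  ]
}}

```text
t: 4.47
ee_pos: [0.5229, 0.3934, 0.1497]
eef_rot: [0.001, 3.137, 0.005]
contact_force: [0.2, 0.0, -3.1]
grip_width: 0.0522
gripper_force: 42.4
```

```bash
python3 plan.py "(.5229,-.3911,.13,1.571),(.5229,-.3911,.014,1.571)"; python3 -c "
from fit import *
for c in ('top','side'):
    s=snap(c)
    if c=='side':
        i=s['color'][200:380,180:360,::-1]; cv2.imwrite('pics/sideB.png',cv2.resize(i,None,fx=3,fy=3,interpolation=2))
    for n in ('medium_stone','dressing_stone','round_stone'): print(c,n,[(round(r['p'],2),np.round(r['centre'])) for r in models.regions_of(c,n)[:3]])"
```

```text
[-0.6, -784.6, 17.0] [0.0035, 0.0046, -0.0011] rows 18.8
[-0.0, -785.0, 133.0] [0.0035, 0.0046, -0.0011] rows 19.1
t 4.47 p [0.5229 0.3934 0.1497] yaw 1.57 q6 0.65 grip 0.0522 42.4 [ 0.2  0.  -3.1]
top medium_stone [(0.54, array([168., 201.])), (0.46, array([420., 209.]))]
top dressing_stone [(0.42, array([124., 266.]))]
top round_stone []
side medium_stone [(0.67, array([267., 320.])), (0.33, array([293., 313.]))]
side dressing_stone [(0.86, array([340., 324.])), (0.78, array([333., 363.])), (0.73, array([289., 314.]))]
side round_stone [(0.82, array([258., 280.]))]
```

View pics/sideB.png

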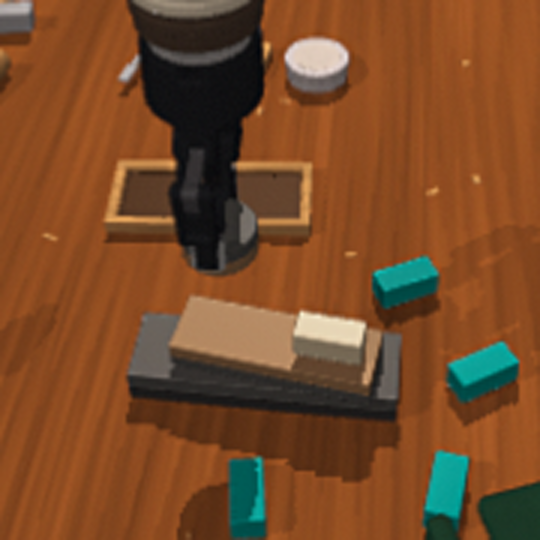

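The round stone hangs in the fingers; the medium and dressing stones stayed put. Carry it across.

>>> {"op": "drive_tool", "data": {
  "series": [
    [0,-15,0,0,0,0],
    [0,-45,0,0,0,0],
    [-1,-780,0,0,0,0],
    [-1,-780,0,0,0,0],
    [-1,-780,0,0,0,0],
    [-1,-780,0,0,0,0],
    [-1,-780,0,0,0,0],
    [-1,-780,0,0,0,0],
    [-1,-780,0,0,0,0],
    [-1,-780,0,0,0,0],
    [-1,-780,0,0,0,0],
    [-1,-780,0,0,0,0]
  ]
}}

```text
t: 5.87
ee_pos: [0.5214, -0.0711, 0.1459]
eef_rot: [0.001, 3.141, 0.0]
contact_force: [1.6, 0.1, -1.5]
grip_width: 0.0518
gripper_force: 42.4
```

```bash
python3 plan.py "(.5229,-.3911,.14,1.571),(.5229,-.3911,.03,1.571)"
```

```text
[-1.8, -320.0, 5.9] [0.0, 0.0001, -0.0009] rows 7.7
[-1.7, -320.0, 115.9] [0.0, 0.0001, -0.0009] rows 8.2
t 5.87 p [ 0.5214 -0.0711  0.1459] yaw 1.57 q6 -0.13 grip 0.0518 42.4 [ 1.6  0.1 -1.5]
```

>>> {"op": "drive_tool", "data": {
  "series": [
    [-2,-290,6,0,0,0],
    [-2,-290,6,0,0,0],
    [-2,-290,6,0,0,0],
    [-2,-290,6,0,0,0],
    [-2,-290,6,0,0,0],
    [-2,-290,6,0,0,0],
    [-2,-290,6,0,0,0],
    [-2,-310,6,0,0,0],
    [-2,-320,6,0,0,0],
    [-2,-320,6,0,0,0],
    [-2,-320,6,0,0,0],
    [-2,-320,6,0,0,0]
  ]
}}

```text
t: 6.87
ee_pos: [0.5239, -0.3879, 0.14]
eef_rot: [0.0, -3.141, -0.001]
contact_force: [-0.2, -0.2, -1.1]
grip_width: 0.0524
gripper_force: 42.4
```

>>> {"op": "drive_tool", "data": {
  "series": [
    [0,0,40,0,0,0],
    [0,0,75,0,0,0],
    [0,0,95,0,0,0],
    [0,0,105,0,0,0],
    [0,0,110,0,0,0],
    [0,0,110,0,0,0],
    [0,0,110,0,0,0]
  ]
}}

```text
t: 7.45
ee_pos: [0.5245, -0.3892, 0.0318]
eef_rot: [0.0, 3.14, -0.002]
contact_force: [-0.6, -0.5, -1.3]
grip_width: 0.0522
gripper_force: 42.5
```

```bash
python3 plan.py "(.5229,-.3911,.0165,1.571),"; python3 -c "
from fit import *
for c in ('top','side'):
    s=snap(c)
    if c=='side':
        i=s['color'][110:230,220:340,::-1]; cv2.imwrite('pics/sideC.png',cv2.resize(i,None,fx=4.5,fy=4.5,interpolation=2))
    for n in ('round_stone',):
        m=mask(s,c,n,[.52,-.385],.045)
        if m is not None: 
            print(c,m.sum(),[(z,np.round(fit([(s,m)],n,(.523,-.391,0),z)[0][:2],4)) for z in (.015,.02,.025)])"
```

```text
[1.7, -1.9, 15.3] [-0.0013, 0.0018, -0.0004] rows 0.4
t 7.45 p [ 0.5245 -0.3892  0.0318] yaw 1.571 q6 -0.64 grip 0.0522 42.5 [-0.6 -0.5 -1.3]
side 60 [(0.015, array([ 0.5267, -0.4015])), (0.02, array([ 0.526 , -0.3935])), (0.025, array([ 0.5251, -0.3832]))]
```

View pics/sideC.png

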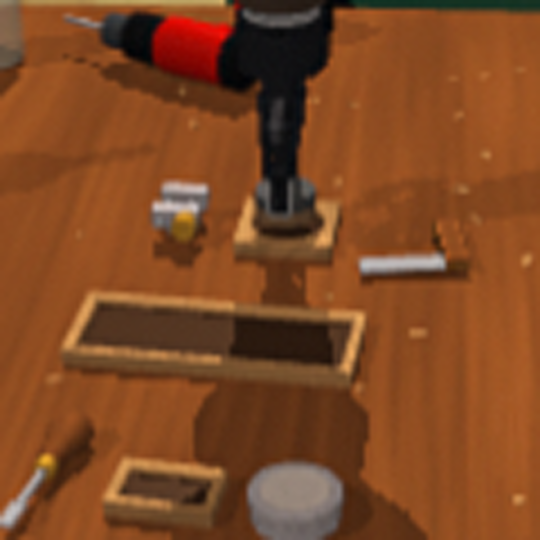

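The round stone hangs centred over the round bed (crop (285,215)); the honing guide is clear at (180,210). I lower it the rest of the way.

>>> {"op": "drive_tool", "data": {
  "series": [
    [1,-1.5,4,0,0,0],
    [1,-1.5,8,0,0,0],
    [1,-1.5,10,0,0,0],
    [1,-1.5,12,0,0,0],
    [1,-1.5,13,0,0,0],
    [1,-1.5,13,0,0,0],
    [1,-1.5,13,0,0,0]
  ]
}}

```text
t: 8.23
ee_pos: [0.5227, -0.3906, 0.017]
eef_rot: [-0.001, -3.142, -0.0]
contact_force: [1.1, 0.4, -0.7]
grip_width: 0.0522
gripper_force: 42.6
```

>>> {"op": "drive_tool", "data": {
  "series": [
    [0,0,1,0,0,0],
    [0,0,1.5,0,0,0],
    [0,0,2,0,0,0],
    [0,0,2,0,0,0]
  ]
}}

```text
t: 8.57
ee_pos: [0.5228, -0.3908, 0.0162]
eef_rot: [0.001, 3.141, -0.001]
contact_force: [-3.3, 1.8, 6.7]
grip_width: 0.0519
gripper_force: 43.2
```

>>> {"op": "drive_tool", "data": {
  "series": [
    [0,0,0,0,0,0],
    [0,0,0,0,0,0],
    [0,0,0,0,0,0],
    [0,0,0,0,0,0],
    [0,0,0,0,0,0],
    [0,0,-10,0,0,0],
    [0,0,-35,0,0,0],
    [0,0,-75,0,0,0],
    [0,0,-110,0,0,0],
    [0,0,-110,0,0,0]
  ],
  "hand": 0
}}

```text
t: 9.4
ee_pos: [0.5248, -0.3923, 0.1342]
eef_rot: [0.001, 3.133, -0.01]
contact_force: [1.8, -0.8, 0.8]
grip_width: 0.0851
gripper_force: 0.0
```

```bash
python3 plan.py "(.4443,.403,.13,1.44),(.4443,.403,.057,1.44)"; python3 -c "
from fit import *
S=snap('side');s=S
i=s['color'][110:230,220:340,::-1]; cv2.imwrite('pics/sideD.png',cv2.resize(i,None,fx=4.5,fy=4.5,interpolation=2))
m=mask(s,'side','round_stone',[.52,-.385],.03)
if m is not None:print(fit([(s,m)],'round_stone',(.523,-.391,0),.007),m.sum())
m=mask(s,'side','dressing_stone',[.444,.403],.07,.025)
if m is not None:print(fit([(s,m)],'dressing_stone',(.444,.403,-.13),.049),m.sum())
"
```

```text
[81.2, 795.2, -1.7] [-0.006, 0.0092, 0.13] rows 19.2
[81.8, 795.7, 71.3] [-0.006, 0.0092, 0.13] rows 19.3
t 9.4 p [ 0.5248 -0.3923  0.1342] yaw 1.57 q6 -0.64 grip 0.0851 0.0 [ 1.8 -0.8  0.8]
(array([ 0.44291283,  0.40287961, -0.03817737]), np.float64(0.10432898998260498)) 298
```

View pics/sideD.png

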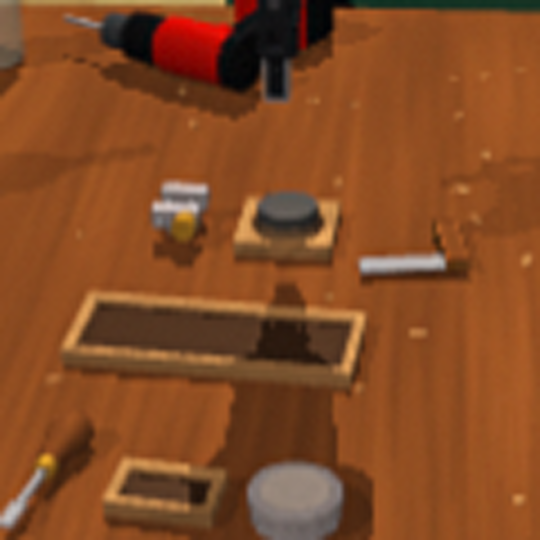

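The round stone sits in its recess (crop (288,215)), honing guide untouched. Back to the pile for the dressing stone.

>>> {"op": "drive_tool", "data": {
  "series": [
    [81,795,0,0,0,0.13],
    [81,795,0,0,0,0.13],
    [81,795,0,0,0,0.13],
    [81,795,0,0,0,0.13],
    [81,795,0,0,0,0.13],
    [81,795,0,0,0,0.13],
    [81,795,0,0,0,0.13],
    [81,795,0,0,0,0.13],
    [81,795,0,0,0,0.13],
    [81,795,0,0,0,0.13],
    [81,795,0,0,0,0.13],
    [81,795,0,0,0,0.13]
  ]
}}

```text
t: 10.55
ee_pos: [0.471, 0.1085, 0.1238]
eef_rot: [-0.205, -3.133, 0.001]
contact_force: [1.1, -0.6, -0.7]
grip_width: 0.0856
gripper_force: 0.0
```

```bash
python3 plan.py "(.4443,.403,.13,1.44),(.4443,.403,.057,1.44)"; python3 -c "
from fit import *
V=[]
for c in('top','side'):
    s=snap(c); h=cv2.cvtColor(s['color'],cv2.COLOR_RGB2HSV); u=proj(s,[.444,.403,.065]).astype(int)
    m=((h[...,1]<85)&(h[...,2]>90)); k=np.zeros_like(m); k[u[1]-16:u[1]+17,u[0]-16:u[0]+17]=1
    n,l,st,_=cv2.connectedComponentsWithStats((m&k).astype(np.uint8)); j=1+st[1:,4].argmax(); m=l==j
    print(c,m.sum(),fit([(s,m)],'dressing_stone',(.444,.403,[-.2,0]),.049)); V.append((s,m))
print(fit(V,'dressing_stone',(.444,.403,-.1),.049))
"
```

```text
[64.9, 288.5, -6.3] [-0.0007, -0.0018, -0.0001] rows 7.1
[64.8, 288.5, 66.7] [-0.0007, -0.0018, -0.0001] rows 7.3
t 10.55 p [0.471  0.1085 0.1238] yaw 1.44 q6 0.36 grip 0.0856 0.0 [ 1.1 -0.6 -0.7]
top 183 (array([ 0.44388485,  0.40330294, -0.11477464]), np.float64(0.007130092475563288))
side 312 (array([ 0.44409707,  0.40351961, -0.09546116]), np.float64(0.06889507174491882))
(array([ 0.4438748 ,  0.40335139, -0.11739339]), np.float64(0.07806508988142014))
```

>>> {"op": "drive_tool", "data": {
  "series": [
    [65,288,-6,0,0,-0.01],
    [65,288,-6,0,0,-0.01],
    [65,288,-6,0,0,-0.01],
    [65,288,-6,0,0,-0.01],
    [65,288,-6,0,0,-0.01],
    [65,288,-6,0,0,-0.01],
    [65,288,-6,0,0,-0.01],
    [65,288,-6,0,0,-0.01],
    [65,288,-6,0,0,-0.01],
    [65,288,-6,0,0,-0.01]
  ]
}}

```text
t: 11.48
ee_pos: [0.4452, 0.4, 0.1296]
eef_rot: [-0.189, -3.134, 0.003]
contact_force: [0.2, 0.2, 0.5]
grip_width: 0.0851
gripper_force: 0.0
```

```bash
python3 plan.py "(.444,.4033,.058,1.451),"
```

```text
[1.4, 3.3, 71.6] [-0.0023, -0.0015, -0.0005] rows 1.7
t 11.48 p [0.4452 0.4    0.1296] yaw 1.45 q6 0.85 grip 0.0851 0.0 [0.2 0.2 0.5]
```

>>> {"op": "drive_tool", "data": {
  "series": [
    [1,3,35,0,0,0],
    [1,3,60,0,0,0],
    [1,3,70,0,0,0],
    [1,3,71.5,0,0,0],
    [1,3,71.5,0,0,0]
  ]
}}

```text
t: 11.9
ee_pos: [0.4451, 0.4027, 0.0598]
eef_rot: [-0.192, -3.135, 0.001]
contact_force: [0.2, 0.7, 0.1]
grip_width: 0.0852
gripper_force: 0.0
```

>>> {"op": "drive_tool", "data": {
  "series": [
    [0,0,0,0,0,0],
    [0,0,0,0,0,0],
    [0,0,0,0,0,0],
    [0,0,0,0,0,0],
    [0,0,0,0,0,0],
    [0,0,0,0,0,0],
    [0,0,0,0,0,0],
    [0,0,0,0,0,0],
    [0,0,0,0,0,0],
    [0,0,0,0,0,0]
  ],
  "hand": 1,
  "squeeze": 30
}}

```text
t: 12.73
ee_pos: [0.4451, 0.4042, 0.0602]
eef_rot: [0.189, 3.135, 0.001]
contact_force: [-0.5, -0.6, 6.5]
grip_width: 0.0235
gripper_force: 30.1
```

>>> {"op": "drive_tool", "data": {
  "series": [
    [0,0,-5,0,0,0],
    [0,0,-20,0,0,0],
    [0,0,-50,0,0,0],
    [0,0,-80,0,0,0],
    [0,0,-80,0,0,0],
    [0,0,-80,0,0,0]
  ]
}}

```text
t: 13.23
ee_pos: [0.4455, 0.4046, 0.1414]
eef_rot: [0.189, 3.134, 0.004]
contact_force: [-0.9, 0.1, -0.5]
grip_width: 0.0231
gripper_force: 29.6
```

```bash
python3 plan.py "(.575,-.0003,.14,1.486),"
```

```text
[-177.3, -386.3, 0.9] [0.0023, 0.0021, -0.0359] rows 10.2
t 13.23 p [0.4455 0.4046 0.1414] yaw 1.45 q6 0.86 grip 0.0231 29.6 [-0.9  0.1 -0.5]
```

>>> {"op": "drive_tool", "data": {
  "series": [
    [-7,-15,0,0,0,0],
    [-20,-45,0,0,0,-0.035],
    [-177.3,-386,0,0,0,-0.035],
    [-177.3,-386,0,0,0,-0.035],
    [-177.3,-386,0,0,0,-0.035],
    [-177.3,-386,0,0,0,-0.035],
    [-177.3,-386,0,0,0,-0.035],
    [-177.3,-386,0,0,0,-0.035],
    [-177.3,-386,0,0,0,-0.035],
    [-177.3,-386,0,0,0,-0.035],
    [-177.3,-386,0,0,0,-0.035],
    [-177.3,-386,0,0,0,-0.035]
  ]
}}

```text
t: 14.23
ee_pos: [0.575, -0.0067, 0.1376]
eef_rot: [-0.143, -3.137, 0.003]
contact_force: [0.3, 0.4, -0.9]
grip_width: 0.0228
gripper_force: 29.7
```

>>> {"op": "drive_tool", "data": {
  "series": [
    [0,0,0,0,0,0],
    [0,0,0,0,0,0]
  ]
}}

```text
t: 14.4
ee_pos: [0.5738, -0.0007, 0.1382]
eef_rot: [-0.136, -3.136, -0.0]
contact_force: [0.5, -0.6, -0.2]
grip_width: 0.0227
gripper_force: 29.7
```

```bash
python3 plan.py "(.575,-.0003,.04,1.486),"
```

```text
[-1.4, 0.5, 98.2] [0.0001, -0.0022, -0.0019] rows 2.4
t 14.4 p [ 0.5738 -0.0007  0.1382] yaw 1.484 q6 0.09 grip 0.0227 29.7 [ 0.5 -0.6 -0.2]
```

>>> {"op": "drive_tool", "data": {
  "series": [
    [0,0,40,0,0,0],
    [-1,0,75,0,0,0],
    [-1,0,95,0,0,0],
    [-1,0,105,0,0,0],
    [-1,0,105,0,0,0],
    [-1,0,105,0,0,0]
  ]
}}

```text
t: 14.9
ee_pos: [0.5754, 0.0002, 0.0351]
eef_rot: [0.133, 3.139, 0.0]
contact_force: [-0.2, -0.2, -0.2]
grip_width: 0.0227
gripper_force: 29.7
```

```bash
python3 plan.py "(.575,-.0003,.018,1.486),"; python3 -c "
from fit import *
out=[]
for c in('top','side'):
    s=snap(c); u=proj(s,[.575,0,.02]).astype(int); out.append(cv2.resize(s['color'][u[1]-30:u[1]+30,u[0]-35:u[0]+35,::-1],None,fx=5.7,fy=5.7,interpolation=2))
cv2.imwrite('pics/E.png',np.hstack(out))"
```

```text
[0.3, -0.6, 17.1] [0.0001, 0.0001, 0.0004] rows 0.4
t 14.9 p [5.754e-01 2.000e-04 3.510e-02] yaw 1.486 q6 0.08 grip 0.0227 29.7 [-0.2 -0.2 -0.2]
```

View pics/E.png

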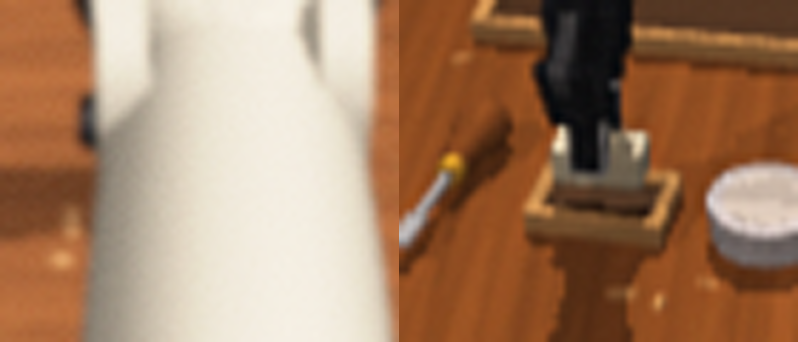

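The dressing stone hangs centred over its recess (side crop (600,155)); gouge clear. Lower and set down.

>>> {"op": "drive_tool", "data": {
  "series": [
    [0,-0.5,5,0,0,0],
    [0,-0.5,10,0,0,0],
    [0,-0.5,13,0,0,0],
    [0,-0.5,15,0,0,0],
    [0,-0.5,15,0,0,0],
    [0,-0.5,15,0,0,0]
  ]
}}

```text
t: 15.5
ee_pos: [0.5752, -0.0013, 0.0194]
eef_rot: [-0.135, -3.138, 0.0]
contact_force: [-0.6, 0.0, -0.1]
grip_width: 0.0231
gripper_force: 29.7
```

>>> {"op": "drive_tool", "data": {
  "series": [
    [0,0,1,0,0,0],
    [0,0,2,0,0,0],
    [0,0,2.5,0,0,0],
    [0,0,2.5,0,0,0]
  ]
}}

```text
t: 15.83
ee_pos: [0.5756, -0.0012, 0.0182]
eef_rot: [0.135, 3.138, 0.0]
contact_force: [-3.8, -1.0, 8.2]
grip_width: 0.0234
gripper_force: 30.6
```

>>> {"op": "drive_tool", "data": {
  "series": [
    [0,0,0,0,0,0],
    [0,0,0,0,0,0],
    [0,0,0,0,0,0],
    [0,0,0,0,0,0],
    [0,0,0,0,0,0],
    [0,0,0,0,0,0],
    [0,0,-10,0,0,0],
    [0,0,-35,0,0,0],
    [0,0,-75,0,0,0],
    [0,0,-105,0,0,0],
    [0,0,-105,0,0,0]
  ],
  "hand": 0
}}

```text
t: 16.75
ee_pos: [0.5779, -0.0012, 0.1299]
eef_rot: [0.134, 3.129, 0.001]
contact_force: [1.2, 0.1, 0.7]
grip_width: 0.0857
gripper_force: 0.0
```

```bash
python3 -c "
from fit import *
V=[]
out=[]
for c in('top','side'):
    s=snap(c); m=mask(s,c,'medium_stone',[.483,.397],.049)
    u=proj(s,[.575,0,.02]).astype(int); out.append(cv2.resize(s['color'][u[1]-30:u[1]+30,u[0]-35:u[0]+35,::-1],None,fx=5.7,fy=5.7,interpolation=2))
    if m is not None: V.append((s,m)); print(c,m.sum(),fit([(s,m)],'medium_stone',(.483,.397,-.16),.027))
p,f=fit(V,'medium_stone',(.483,.397,-.16),.027);print(p,f)
cv2.imwrite('pics/F.png',np.hstack(out))
from plan import plan
plan((p[0],p[1],.13,p[2]+np.pi/2))
"
```

```text
top 980 (array([ 0.48379128,  0.39707023, -0.17840477]), np.float64(0.008827686309814453))
side 1657 (array([ 0.48323262,  0.39928445, -0.17633942]), np.float64(0.013041839934885502))
[ 0.4834225   0.39803191 -0.17530928] 0.03079245053231716
[125.5, 389.9, -8.4] [-0.0001, -0.0008, 0.0895] rows 9.8
t 16.95 p [ 0.575  -0.0012  0.1215] yaw 1.485 q6 0.08 grip 0.0855 0.0 [-0.1  0.1 -0.7]
```

View pics/F.png

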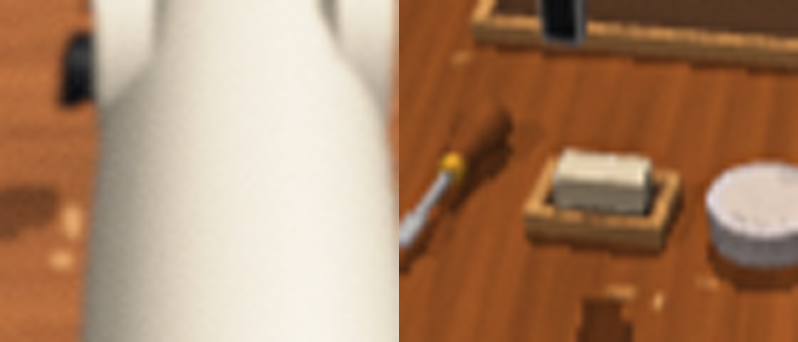

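The dressing stone sits in its recess (side crop (600,180)). Now the medium stone.

>>> {"op": "drive_tool", "data": {
  "series": [
    [125.5,390,-8,0,0,0.09],
    [125.5,390,-8,0,0,0.09],
    [125.5,390,-8,0,0,0.09],
    [125.5,390,-8,0,0,0.09],
    [125.5,390,-8,0,0,0.09],
    [125.5,390,-8,0,0,0.09],
    [125.5,390,-8,0,0,0.09],
    [125.5,390,-8,0,0,0.09],
    [125.5,390,-8,0,0,0.09],
    [125.5,390,-8,0,0,0.09],
    [125.5,390,-8,0,0,0.09],
    [125.5,390,-8,0,0,0.09]
  ]
}}

```text
t: 17.95
ee_pos: [0.4823, 0.3993, 0.128]
eef_rot: [-0.271, -3.128, 0.003]
contact_force: [-0.2, -0.5, -0.4]
grip_width: 0.0854
gripper_force: 0.0
```

>>> {"op": "drive_tool", "data": {
  "series": [
    [0,0,0,0,0,0],
    [0,0,0,0,0,0]
  ]
}}

```text
t: 18.12
ee_pos: [0.4838, 0.3969, 0.1293]
eef_rot: [-0.277, -3.128, 0.002]
contact_force: [0.5, 0.3, 0.6]
grip_width: 0.0852
gripper_force: 0.0
```

```bash
python3 plan.py "(.4834,.398,.0355,1.395),"
```

```text
[0.5, 1.1, 93.8] [-0.0012, -0.0008, -0.001] rows 2.2
t 18.12 p [0.4838 0.3969 0.1293] yaw 1.394 q6 0.86 grip 0.0852 0.0 [0.5 0.3 0.6]
```

>>> {"op": "drive_tool", "data": {
  "series": [
    [0,1,40,0,0,0],
    [0.5,1,75,0,0,0],
    [0.5,1,90,0,0,0],
    [0.5,1,94,0,0,0],
    [0.5,1,94,0,0,0],
    [0.5,1,94,0,0,0]
  ]
}}

```text
t: 18.62
ee_pos: [0.4842, 0.3988, 0.0374]
eef_rot: [0.277, 3.128, 0.002]
contact_force: [-0.1, 0.7, 0.6]
grip_width: 0.0849
gripper_force: 0.0
```

>>> {"op": "drive_tool", "data": {
  "series": [
    [0,0,0,0,0,0],
    [0,0,0,0,0,0],
    [0,0,0,0,0,0],
    [0,0,0,0,0,0],
    [0,0,0,0,0,0],
    [0,0,0,0,0,0],
    [0,0,0,0,0,0],
    [0,0,0,0,0,0]
  ],
  "hand": 1,
  "squeeze": 60
}}

```text
t: 19.28
ee_pos: [0.4841, 0.3995, 0.0378]
eef_rot: [0.276, 3.127, 0.002]
contact_force: [-1.4, -2.2, 7.4]
grip_width: 0.0498
gripper_force: 63.2
```

```bash
python3 plan.py
```

```text
Traceback (most recent call last):
  File "plan.py", line 14, in <module>
    if __name__=='__main__': plan(*eval('['+sys.argv[1]+']'))
                                            ~~~~~~~~^^^
IndexError: list index out of range
```

>>> {"op": "drive_tool", "data": {
  "series": [
    [0,0,-5,0,0,0],
    [0,0,-20,0,0,0],
    [0,0,-50,0,0,0],
    [0,0,-85,0,0,0],
    [0,0,-85,0,0,0],
    [0,0,-85,0,0,0]
  ]
}}

```text
t: 19.78
ee_pos: [0.4842, 0.4, 0.1233]
eef_rot: [0.275, 3.127, 0.004]
contact_force: [-0.1, 0.1, -5.8]
grip_width: 0.05
gripper_force: 63.6
```

```bash
python3 plan.py "(.563,.2078,.12,1.632),"; python3 -c "
from fit import *
V=[]
for c in ('top','side'):
    s=snap(c); m=mask(s,c,'medium_bed',[.563,.208],.013)
    b=mask(s,c,'bench_stone',[.4916,.3953],.027)
    if b is not None: print(c,'bench stone',b.sum(),np.round(fit([(s,b)],'bench_stone',(.4916,.3953,-.03),0),4).tolist() if 0 else fit([(s,b)],'bench_stone',(.4916,.3953,-.03),0))
    if c=='side':
        i=s['color'][200:380,180:360,::-1]; cv2.imwrite('pics/G.png',cv2.resize(i,None,fx=3,fy=3,interpolation=2))
    h=cv2.cvtColor(s['color'],cv2.COLOR_RGB2GRAY)
"
```

```text
[-111.1, -175.5, 3.1] [0.0028, 0.0029, -0.2369] rows 5.0
t 19.78 p [0.4842 0.4    0.1233] yaw 1.395 q6 0.87 grip 0.05 63.6 [-0.1  0.1 -5.8]
side bench stone 2638 (array([ 0.49086582,  0.39631018, -0.02796624]), np.float64(0.007094642613083124))
```

View pics/G.png

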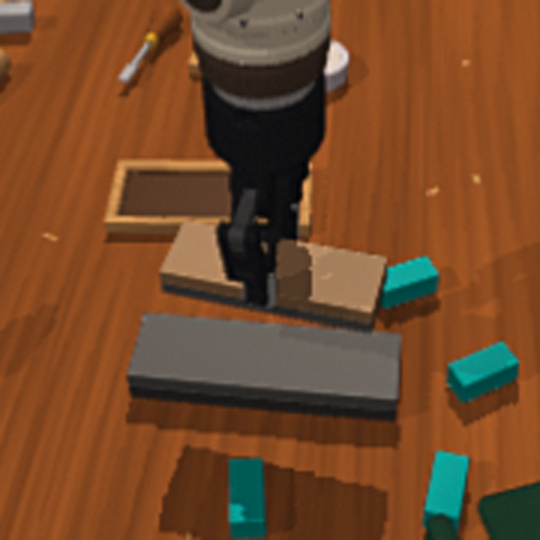

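The medium stone hangs level at crop (275,270); the bench stone is undisturbed. Move to its bed.

>>> {"op": "drive_tool", "data": {
  "series": [
    [-8,-13,0,0,0,0],
    [-25,-40,0,0,0,-0.1],
    [-50,-79,0,0,0,-0.2],
    [-75,-118,0,0,0,-0.24],
    [-95,-150,0,0,0,-0.24],
    [-111,-175.5,0,0,0,-0.24],
    [-111,-175.5,0,0,0,-0.24],
    [-111,-175.5,0,0,0,-0.24],
    [-111,-175.5,0,0,0,-0.24]
  ]
}}

```text
t: 20.83
ee_pos: [0.5619, 0.2065, 0.1206]
eef_rot: [0.099, -3.139, -0.0]
contact_force: [-0.5, 0.5, -3.2]
grip_width: 0.0502
gripper_force: 63.9
```

```bash
python3 plan.py "(.563,.2078,.035,1.636),"
```

```text
[-1.3, 1.3, 85.6] [0.0001, -0.0007, -0.002] rows 2.1
t 20.83 p [0.5619 0.2065 0.1206] yaw 1.634 q6 0.29 grip 0.0502 63.9 [-0.5  0.5 -3.2]
```

>>> {"op": "drive_tool", "data": {
  "series": [
    [0,0,30,0,0,0],
    [-1,1,60,0,0,0],
    [-1,1,78,0,0,0],
    [-1,1,85,0,0,0],
    [-1,1,85,0,0,0],
    [-1,1,85,0,0,0]
  ]
}}

```text
t: 21.33
ee_pos: [0.5629, 0.2088, 0.0367]
eef_rot: [-0.103, 3.14, 0.0]
contact_force: [-0.1, -1.1, -3.3]
grip_width: 0.0502
gripper_force: 63.9
```

```bash
python3 plan.py "(.563,.2078,.018,1.636),"; python3 -c "
from fit import *
s=snap('side'); u=proj(s,[.56,.21,.02]).astype(int); cv2.imwrite('pics/H.png',cv2.resize(s['color'][u[1]-40:u[1]+40,u[0]-55:u[0]+55,::-1],None,fx=7,fy=7,interpolation=2))
m=mask(s,'side','medium_stone',[.563,.208],.045)
if m is not None: print([(z,fit([(s,m)],'medium_stone',(.563,.208,.06),z)) for z in(.022,.025)])"
```

```text
[-0.1, -1.0, 18.7] [0.0002, 0.0003, 0.0002] rows 0.4
t 21.33 p [0.5629 0.2088 0.0367] yaw 1.636 q6 0.29 grip 0.0502 63.9 [-0.1 -1.1 -3.3]
[(0.022, (array([0.56488995, 0.20626899, 0.09175095]), np.float64(0.217546746134758))), (0.025, (array([0.56413848, 0.20966909, 0.07921942]), np.float64(0.21961873769760132)))]
```

View pics/H.png

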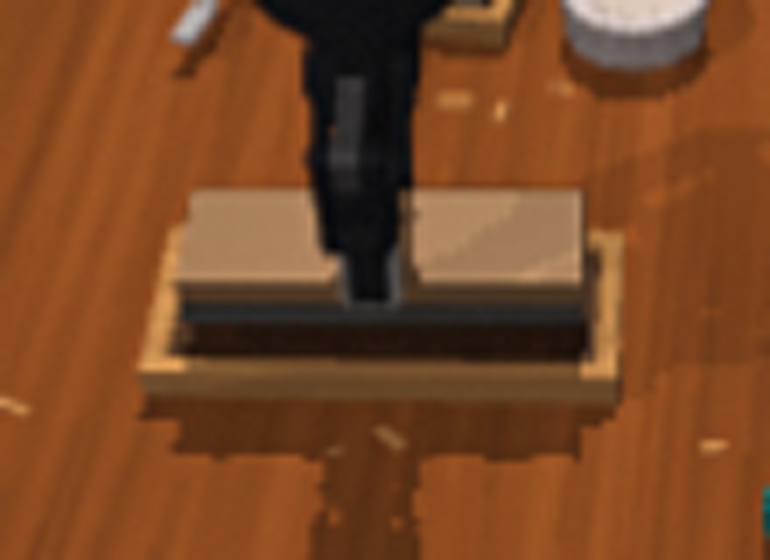

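The medium stone is parallel to and centred over the recess. Lower.

>>> {"op": "drive_tool", "data": {
  "series": [
    [0,-1,5,0,0,0],
    [0,-1,10,0,0,0],
    [0,-1,13,0,0,0],
    [0,-1,15.5,0,0,0],
    [0,-1,15.5,0,0,0],
    [0,-1,15.5,0,0,0]
  ]
}}

```text
t: 21.93
ee_pos: [0.5629, 0.207, 0.0203]
eef_rot: [0.101, -3.14, 0.0]
contact_force: [0.3, 0.1, -3.7]
grip_width: 0.0498
gripper_force: 63.9
```

>>> {"op": "drive_tool", "data": {
  "series": [
    [0,0,1,0,0,0],
    [0,0,2,0,0,0],
    [0,0,2.5,0,0,0],
    [0,0,2.5,0,0,0]
  ]
}}

```text
t: 22.27
ee_pos: [0.563, 0.2071, 0.018]
eef_rot: [-0.101, 3.14, 0.0]
contact_force: [0.4, 0.6, -3.6]
grip_width: 0.0503
gripper_force: 63.9
```

Not down yet; continue.

>>> {"op": "drive_tool", "data": {
  "series": [
    [0,0,1,0,0,0],
    [0,0,1.5,0,0,0],
    [0,0,1.5,0,0,0],
    [0,0,1.5,0,0,0]
  ]
}}

```text
t: 22.6
ee_pos: [0.563, 0.2071, 0.0178]
eef_rot: [-0.101, 3.139, 0.0]
contact_force: [-4.1, -3.2, 6.0]
grip_width: 0.0499
gripper_force: 65.0
```

>>> {"op": "drive_tool", "data": {
  "series": [
    [0,0,0,0,0,0],
    [0,0,0,0,0,0],
    [0,0,0,0,0,0],
    [0,0,0,0,0,0],
    [0,0,0,0,0,0],
    [0,0,0,0,0,0],
    [0,0,-10,0,0,0],
    [0,0,-35,0,0,0],
    [0,0,-70,0,0,0],
    [0,0,-100,0,0,0],
    [0,0,-100,0,0,0],
    [0,0,-100,0,0,0]
  ],
  "hand": 0
}}

```text
t: 23.6
ee_pos: [0.5642, 0.2075, 0.1194]
eef_rot: [-0.101, 3.136, 0.002]
contact_force: [-0.1, -0.6, -0.3]
grip_width: 0.0853
gripper_force: 0.0
```

```bash
python3 -c "
from fit import *
V=[]
for c in('top','side'):
    s=snap(c); m=mask(s,c,'bench_stone',[.491,.396],.027)
    if m is not None: V.append((s,m)); print(c,m.sum(),fit([(s,m)],'bench_stone',(.491,.396,-.03),0))
p,f=fit(V,'bench_stone',(.491,.396,-.03),0);print(p,f)
m=mask(s,'side','medium_stone',[.563,.208],.029)
if m is not None: print(fit([(s,m)],'medium_stone',(.563,.208,.06),.007))
from plan import plan
plan((p[0],p[1],.12,p[2]+np.pi/2))
"
```

```text
top 1504 (array([ 0.49181113,  0.39553561, -0.01857714]), np.float64(0.011797280982136726))
side 2672 (array([ 0.49227279,  0.39678467, -0.02308398]), np.float64(0.007448006421327591))
[ 0.49227275  0.39608076 -0.01944112] 0.022080067545175552
(array([0.56182845, 0.20883299, 0.06908058]), np.float64(0.013107124716043472))
[57.8, 193.4, -4.8] [-0.0007, -0.0021, 0.0836] rows 4.8
t 23.85 p [0.5624 0.2068 0.1152] yaw 1.635 q6 0.29 grip 0.0853 0.0 [-0.1 -0.6  0.1]
```

>>> {"op": "drive_tool", "data": {
  "series": [
    [58,193.4,-5,0,0,0.086],
    [58,193.4,-5,0,0,0.086],
    [58,193.4,-5,0,0,0.086],
    [58,193.4,-5,0,0,0.086],
    [58,193.4,-5,0,0,0.086],
    [58,193.4,-5,0,0,0.086],
    [58,193.4,-5,0,0,0.086],
    [58,193.4,-5,0,0,0.086],
    [58,193.4,-5,0,0,0.086]
  ]
}}

```text
t: 24.6
ee_pos: [0.493, 0.3952, 0.121]
eef_rot: [-0.036, -3.141, 0.001]
contact_force: [0.9, 0.1, 0.1]
grip_width: 0.0855
gripper_force: 0.0
```

```bash
python3 plan.py "(.4921,.396,.0085,1.549),"
```

```text
[0.8, 0.8, 112.5] [-0.0008, -0.0006, -0.001] rows 2.7
t 24.6 p [0.493  0.3952 0.121 ] yaw 1.548 q6 0.7 grip 0.0855 0.0 [0.9 0.1 0.1]
```

>>> {"op": "drive_tool", "data": {
  "series": [
    [0,0,40,0,0,0],
    [0.5,0.5,80,0,0,0],
    [0.5,0.5,105,0,0,0],
    [0.5,0.5,113,0,0,0],
    [0.5,0.5,113,0,0,0],
    [0.5,0.5,113,0,0,0]
  ]
}}

```text
t: 25.1
ee_pos: [0.493, 0.3964, 0.0098]
eef_rot: [0.036, 3.141, 0.001]
contact_force: [-0.2, 0.2, 0.6]
grip_width: 0.0855
gripper_force: 0.0
```

>>> {"op": "drive_tool", "data": {
  "series": [
    [0,0,0,0,0,0],
    [0,0,0,0,0,0],
    [0,0,0,0,0,0],
    [0,0,0,0,0,0],
    [0,0,0,0,0,0],
    [0,0,0,0,0,0],
    [0,0,0,0,0,0],
    [0,0,0,0,0,0]
  ],
  "hand": 1,
  "squeeze": 80
}}

```text
t: 25.77
ee_pos: [0.4936, 0.3973, 0.0117]
eef_rot: [0.035, 3.138, 0.003]
contact_force: [-0.4, -4.0, 8.2]
grip_width: 0.0598
gripper_force: 88.5
```

>>> {"op": "drive_tool", "data": {
  "series": [
    [0,0,-3,0,0,0],
    [0,0,-10,0,0,0],
    [0,0,-25,0,0,0],
    [0,0,-55,0,0,0],
    [0,0,-90,0,0,0],
    [0,0,-110,0,0,0],
    [0,0,-110,0,0,0],
    [0,0,-110,0,0,0]
  ]
}}

```text
t: 26.43
ee_pos: [0.4926, 0.3973, 0.1191]
eef_rot: [0.034, 3.14, 0.002]
contact_force: [-1.1, 0.8, -7.1]
grip_width: 0.0594
gripper_force: 88.9
```

```bash
python3 plan.py "(.5652,-.2036,.12,1.485),"; python3 -c "
from fit import *
s=snap('side'); u=proj(s,[.49,.4,.08]).astype(int); cv2.imwrite('pics/I.png',cv2.resize(s['color'][u[1]-50:u[1]+60,u[0]-70:u[0]+70,::-1],None,fx=5,fy=5,interpolation=2))"
```

```text
[-85.7, -599.1, -1.5] [0.0013, 0.0012, 0.0641] rows 14.5
t 26.43 p [0.4926 0.3973 0.1191] yaw 1.549 q6 0.7 grip 0.0594 88.9 [-1.1  0.8 -7.1]
```

View pics/I.png

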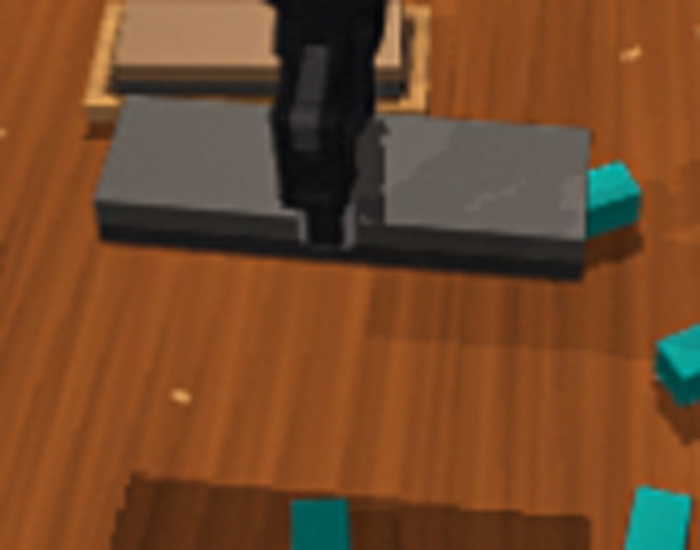

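The bench stone hangs level (crop (345,185)); the medium stone is in its bed behind. Carry it across.

>>> {"op": "drive_tool", "data": {
  "series": [
    [-1,-10,0,0,0,0],
    [-4,-30,0,0,0,0.02],
    [-9,-60,0,0,0,0.04],
    [-14,-95,0,0,0,0.064],
    [-19,-133,0,0,0,0.064],
    [-24,-171,0,0,0,0.064],
    [-30,-209,0,0,0,0.064],
    [-35,-247,0,0,0,0.064],
    [-41,-285,0,0,0,0.064],
    [-46,-323,0,0,0,0.064],
    [-51,-355,0,0,0,0.064],
    [-55,-380,0,0,0,0.064]
  ]
}}

```text
t: 27.48
ee_pos: [0.5375, 0.0127, 0.1163]
eef_rot: [-0.137, -3.135, 0.001]
contact_force: [1.1, 0.6, -6.0]
grip_width: 0.0598
gripper_force: 88.8
```

```bash
python3 plan.py "(.5652,-.2036,.12,1.485),"
```

```text
[-46.5, -213.0, -3.7] [-0.0009, -0.0033, -0.0015] rows 5.2
t 27.48 p [0.5375 0.0127 0.1163] yaw 1.483 q6 0.11 grip 0.0598 88.8 [ 1.1  0.6 -6. ]
```

>>> {"op": "drive_tool", "data": {
  "series": [
    [-4,-20,0,0,0,0],
    [-12,-55,0,0,0,0],
    [-20,-92,0,0,0,0],
    [-28,-128,0,0,0,0],
    [-36,-165,0,0,0,0],
    [-42,-193,0,0,0,0],
    [-46,-208,0,0,0,0],
    [-46.5,-213,0,0,0,0],
    [-46.5,-213,0,0,0,0],
    [-46.5,-213,0,0,0,0],
    [-46.5,-213,0,0,0,0]
  ]
}}

```text
t: 28.4
ee_pos: [0.5666, -0.1992, 0.1179]
eef_rot: [-0.133, -3.138, -0.001]
contact_force: [0.3, -1.1, -7.1]
grip_width: 0.0602
gripper_force: 88.9
```

```bash
python3 plan.py "(.5652,-.2036,.036,1.485),"
```

```text
[1.0, -4.6, 81.9] [0.0007, -0.0011, 0.0011] rows 2.0
t 28.4 p [ 0.5666 -0.1992  0.1179] yaw 1.486 q6 -0.25 grip 0.0602 88.9 [ 0.3 -1.1 -7.1]
```

>>> {"op": "drive_tool", "data": {
  "series": [
    [0,-2,25,0,0,0],
    [0.3,-4,55,0,0,0],
    [0.3,-4,74,0,0,0],
    [0.3,-4,81,0,0,0],
    [0.3,-4,81,0,0,0],
    [0.3,-4,81,0,0,0],
    [0.3,-4,81,0,0,0]
  ]
}}

```text
t: 28.98
ee_pos: [0.5674, -0.2043, 0.0395]
eef_rot: [0.133, 3.136, -0.001]
contact_force: [0.4, 0.3, -5.8]
grip_width: 0.0599
gripper_force: 88.9
```

```bash
python3 plan.py "(.566,-.2036,.018,1.485),"; python3 -c "
from fit import *
s=snap('side'); u=proj(s,[.566,-.2,.02]).astype(int); cv2.imwrite('pics/J.png',cv2.resize(s['color'][u[1]-35:u[1]+35,u[0]-50:u[0]+50,::-1],None,fx=8,fy=8,interpolation=2))"
```

```text
[1.5, 0.6, 21.4] [-0.0006, 0.0026, 0.0007] rows 0.5
t 28.98 p [ 0.5674 -0.2043  0.0395] yaw 1.486 q6 -0.26 grip 0.0599 88.9 [ 0.4  0.3 -5.8]
```

View pics/J.png

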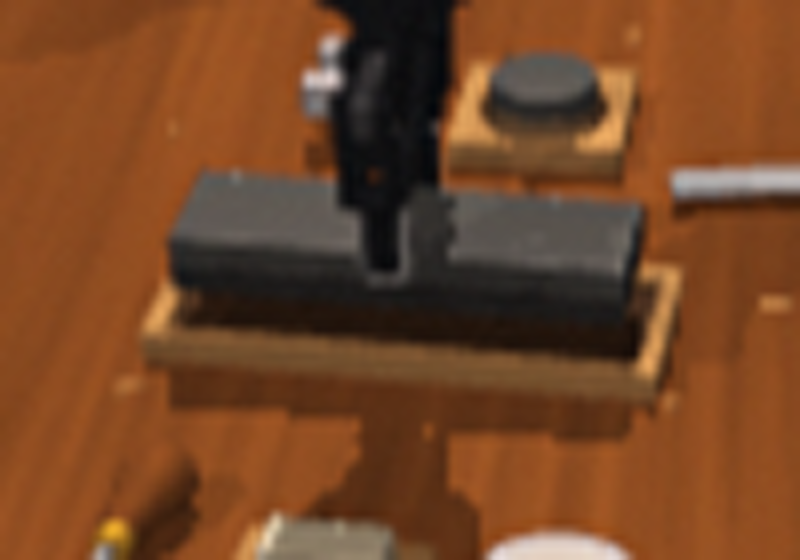

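```bash
python3 -c "
from fit import *
s=snap('side'); u=proj(s,[.566,-.2,.02]).astype(int); o=u-[50,35]
def P(n,p,z):
    l,w,h=n; a=p[2]; return [np.round((proj(s,[p[0]+sx*l/2*np.cos(a)-w/2*np.sin(a),p[1]+sx*l/2*np.sin(a)+w/2*np.cos(a),z])-o+.5)*8).tolist() for sx in(1,-1)]
print('stone', [(z,P((.2,.062,0),(.5655,-.2043,-.0855),z)) for z in (.024,.028,.032,.055)])
print('recess',P((.21,.072,0),(.5652,-.2036,-.0855),.013), 'bed',P((.228,.09,0),(.5652,-.2036,-.0855),.013))
"
```

```text
stone [(0.024, [[176.0, 295.0], [628.0, 331.0]]), (0.028, [[175.0, 287.0], [628.0, 323.0]]), (0.032, [[174.0, 279.0], [628.0, 315.0]]), (0.055, [[170.0, 233.0], [628.0, 269.0]])]
recess [[164.0, 322.0], [638.0, 361.0]] bed [[139.0, 331.0], [656.0, 374.0]]
```

Projected outline and picture agree: the stone is centred and parallel over the recess, perhaps 1–2 mm too far in +x. Lower.

>>> {"op": "drive_tool", "data": {
  "series": [
    [1.5,0,5,0,0,0],
    [1.5,0,10,0,0,0],
    [1.5,0,14,0,0,0],
    [1.5,0,17,0,0,0],
    [1.5,0,18,0,0,0],
    [1.5,0,18,0,0,0],
    [1.5,0,18,0,0,0]
  ]
}}

```text
t: 29.67
ee_pos: [0.5649, -0.2044, 0.0195]
eef_rot: [-0.135, -3.139, 0.0]
contact_force: [0.1, -0.4, -6.5]
grip_width: 0.0597
gripper_force: 88.9
```

>>> {"op": "drive_tool", "data": {
  "series": [
    [0,0,1,0,0,0],
    [0,0,1.5,0,0,0],
    [0,0,2,0,0,0],
    [0,0,2,0,0,0]
  ]
}}

```text
t: 30.0
ee_pos: [0.5651, -0.2044, 0.0187]
eef_rot: [0.135, 3.138, -0.0]
contact_force: [-4.3, 1.0, 4.6]
grip_width: 0.0598
gripper_force: 90.2
```

>>> {"op": "drive_tool", "data": {
  "series": [
    [0,0,0,0,0,0],
    [0,0,0,0,0,0],
    [0,0,0,0,0,0],
    [0,0,0,0,0,0],
    [0,0,0,0,0,0],
    [0,0,0,0,0,0],
    [0,0,-10,0,0,0],
    [0,0,-35,0,0,0],
    [0,0,-70,0,0,0],
    [0,0,-110,0,0,0],
    [0,0,-140,0,0,0],
    [0,0,-140,0,0,0]
  ],
  "hand": 0
}}

```text
t: 31.0
ee_pos: [0.567, -0.2051, 0.1659]
eef_rot: [0.134, 3.129, -0.005]
contact_force: [0.7, -0.2, 0.7]
grip_width: 0.0855
gripper_force: 0.0
```

>>> {"op": "drive_tool", "data": {
  "series": [
    [100,120,-40,0,0,0],
    [100,120,-40,0,0,0],
    [100,120,-40,0,0,0],
    [100,120,-40,0,0,0],
    [100,120,-40,0,0,0],
    [100,120,-40,0,0,0]
  ]
}}

```text
t: 31.5
ee_pos: [0.4753, -0.0751, 0.1994]
eef_rot: [0.131, 3.136, -0.001]
contact_force: [0.1, 0.2, 0.2]
grip_width: 0.0855
gripper_force: 0.0
```

```bash
python3 -c "
from fit import *
s=snap('side'); cv2.imwrite('pics/K.png',cv2.resize(s['color'][140:300,190:350,::-1],None,fx=3.7,fy=3.7,interpolation=2))
for n,p in dict(bench_stone=(.565,-.204,-.085),medium_stone=(.563,.208,.06),round_stone=(.523,-.391,0),dressing_stone=(.575,0,-.085)).items():
    m=mask(s,'side',n,p[:2],.007+SZ[n][2])
    if m is not None: print(n,fit([(s,m)],n,p,.007))"
```

```text
bench_stone (array([ 0.56478524, -0.20549846, -0.08898792]), np.float64(0.009587740525603294))
medium_stone (array([0.56321174, 0.20919062, 0.07930848]), np.float64(0.06883569061756134))
dressing_stone (array([ 0.57488984, -0.00221136,  0.09278504]), np.float64(0.10127285122871399))
```

View pics/K.png

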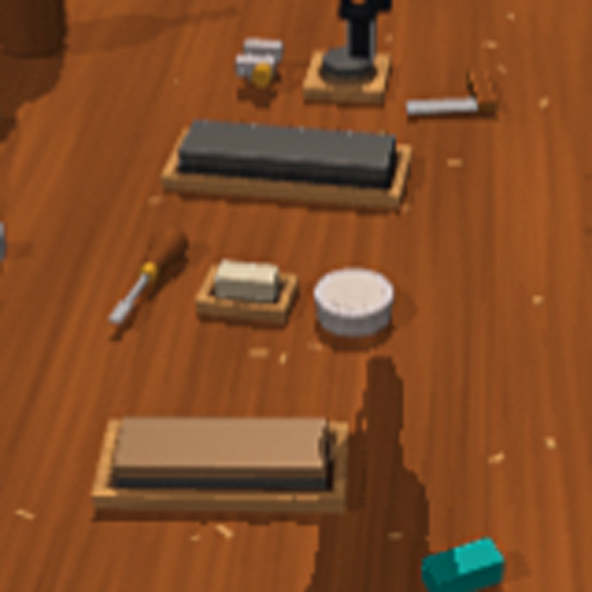

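All four stones are flat in their beds: bench (290,155), dressing (247,280), medium (220,450), round (348,65). The gouge and honing guide lie as before, so I hand in.

```bash
python3 -c "
from workcell import ticket
print(ticket.close_job())"
```

```text
the job is handed in; nothing more can be done
None
```

All four stones lie flat in their fitting beds, each lowered until the arm felt the recess floor before release; the gouge and honing guide were not touched, and the job was handed in after about 32 s of the 115 s allowed.

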